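# Find the stiff hold-down finger on the tray seeder and key it to the shaft

### The job

The three spring hold-down fingers on the tray seeder look alike, but only one has the stiff leaf that heavy trays need: reach in under the needle bar and press the orange shoes down to the stop rail until you have felt the one that pushes back hard. Push that finger's brass gib key in along the shaft until it is tight, then press its shoe to the stop once more to prove it, and let it spring back. Leave the keys of the two soft fingers as they are, so that those idle, keep off the needle bar, and leave the things lying around where they are.

Things in the scene. Friction and masses are not known exactly. Their poses are not given: they have to be found in the camera images.
- seeder: Tray seeder section, fixed to the bench, yaw up to 10 deg. Origin: bench level, machine's middle; x away from the robot, y left along its steel finger shaft (30 mm dia., at x +65, z 80 mm). Aluminium side plates (250 x 105 mm high) 290 mm either side; green bed 12 mm thick; stop rail with black rubber top (30 mm wide, top z 64 mm) along y under the shoes at x -80 mm.
- needle_bar: Vacuum needle bar: tube 40 mm dia., 570 mm long along y, axis at z 197 mm, needles 45 mm apart down to z 135 mm, end uprights. Origin on the bench under its axis (seeder x -45 mm). Its underside is 87 mm above the shoes and blocks an upright gripper there: come from the robot's side with the tool leaning 30 to 40 deg, fingers pointing down and away from the robot.
- shoe_left (a point): Left place (seeder y +150 mm): where the middle of the top of the left finger's orange shoe stands at rest, z 90 mm; does not move. The shoe (30 mm in x, 36 in y, 12 thick) is the free end of a steel leaf clamped to the hub, pointing to the robot. It goes down 14 mm to the stop (top at z 76 mm). The stiff finger takes about 6.5 N just before the stop, a soft one only about 2 N.
- shoe_middle (a point): The same for the middle finger.
- shoe_right (a point): The same for the right finger (seeder y -150 mm).
- hub_left (a point): Middle of the left finger's blue hub on the shaft axis, z 80 mm (hub 60 mm dia., 46 mm long along y). Its brass gib key sticks out of the hub's left (+y) side on top of the shaft; the head's outer face is 61 to 66 mm left of this point at the start (16 mm wide in x, over the shaft axis, z 93 to 119 mm; shaft top z 95, hub tops z 110; head 12 mm thick; 55 mm free beyond it).
- hub_middle (a point): The same for the middle finger. All three keys are only started. A steady push of 9 to 12 N towards -y slides a key in; it stops dead, tight, when the head's outer face is 42 mm from the hub's middle (7 mm left between head and hub), and stays where it is left.
- hub_right (a point): The same for the right finger.
- leaf_a (a joint): Bending of the leaf of one of the three fingers, rad: 0 at rest (up), grows as its shoe is pressed, 0.14 at the stop; springs back when let go. The leaf turns about a line along y 100 mm behind the middle of the shoe. Which of the fingers a, b and c stands left, middle or right changes and is not told.
- leaf_b (a joint): The same for finger b.
- leaf_c (a joint): The same for finger c.
- key_a (a joint): How far the gib key of finger a has been pushed in, m: 0 to 0.005 at the start, 0.024 when tight.
- key_b (a joint): The same for finger b.
- key_c (a joint): The same for finger c.
- grease_tin: Yellow grease tin, 54 mm in diameter, 45 mm high, standing on the bed between two fingers; origin under its middle. To be left alone.
- wrench: Steel wrench 170 mm long lying on the seeder's bed under the fingers. To be left alone.
- seed_jar: Amber seed jar, 60 mm in diameter, 80 mm high, on the bench before the seeder, right. To be left alone.
- pot: Terracotta-coloured plant pot, 100 mm in diameter, 88 mm high, before the seeder, left. To be left alone.
- scoop: Aluminium seed scoop with a wooden handle, 165 mm long, 26 mm high, lying before the seeder. To be left alone.

How it is judged:
By the outcome, as a careful person would: the job done as asked, in the order asked, and still so for the second after the job is handed in, with the robot touching nothing.
It also fails if it takes over 67 s, if anything falls off the work surface, if the arm or the gripper's body presses on something with over 40 N, if the wrist force passes 120 N, or if a joint passes its speed limit or range.

### The arm

A 7-joint arm with a two-finger parallel gripper is mounted at the origin on the work surface. World frame = base frame: x ahead of the robot, y to its left, z up, the work surface at z = 0. Lengths are in m, angles in rad, forces in N, time in s.
With the tool pointing down it reaches from about 0.4 to 0.85 m from the base axis. Payload 10.4 kg.
Tool frame: the origin (TCP) lies midway between the tips of the shut fingers; the grasp point (between the pads) lies 19 mm behind it; z points along the fingers, y is the line along which they close (so a half turn about z gives the same grasp; the last joint's range is limited). The gripper opens to 87 mm and grips with 3 to 60 N. Pads are 19 mm wide; open, the fingers measure 117 mm over their backs; the gripper's body (75 mm by 190 mm) begins 51 mm behind the grasp point.
Start: joints at [1.124, 0.332, -0.065, 1.46, 0.022, 1.35, -0.088], TCP at [0.257, -0.57, 0.193] pointing down, gripper open.
Joint ranges: [-2.6, 2.6], [-0.5, 2.12], [-1.47, 1.34], [0.16, 2.42], [-1.27, 4.41], [0.06, 2.06], [-2.6, 2.6]. Speed limits (rad/s): [2.22, 2.22, 2.79, 2.79, 3.14, 3.14, 3.14].

### API

Orientations are given as a unit quaternion [x, y, z, w].
In Python, from bench import sensors, eyes, order gives the robot as it stands.
- The arm moves only by the tool arm_command, never from a script. Its argument "steps" is a list of rows, each an object with "rot": the turn, a rotation vector about the world's x, y, z in degrees, a list of three; "slide": the shift along the world's x, y, z in m, a list of three; "grip": the opening, from 0 (shut) to 1 (fully open). A call has exactly 8 rows; each row shifts and turns the commanded pose from where the row before left it; what a row does not reach is not made up. A row lasts 1/8 s, in which the tool goes at most 62.5 mm and 10.7 degrees, less where a joint would pass 70% of its speed; a pose out of reach is approached as far as the arm can. A call with a gripper value outside its range is refused whole. The fingers move at their own pace and stop on an object; "newtons" is the grip in N (left out, the last holds). Time passes only in rows, so rows that do not move let the fingers close, or fill a call up. It gives the time, the measured TCP pose, the force, the opening and the grip force at its end, in the units of the state.
- sensors.read_state(): the state, without advancing time (a new reading comes with each control period).
- eyes.camera(name): name is "scene" or "side" or "wrist"; returns a dict with "pixels" (400x640x3 uint8, red, green, blue), "intrinsics" (3x3 intrinsics, pixels), "pose" (4x4, takes a point from camera to world coordinates). Camera axes: x right, y down, z forward; pixel columns grow to the right and rows downward; lengths in m; the calibration is good to about 2 mm. A picture is of the moment at which its call begins. There is no depth.
- order.close_job(): hands the job in; it is judged then, once.
Trained networks look in a picture, given as the dict that the camera call returned (one of the last four; its "shot" number tells which), for a name from the list of things; names that differ only in an ending like _2 or _b are one class to them, and where a whole thing is asked for, a point or a joint stands for the part that bears it (a point fixed in the world has none). Each returns a list of dicts, best first, with "conf" (0 to 1); they miss things now and then, are a little off and sometimes report something else, mostly with a low value. They report only what shows in the picture. A call takes as long as a camera call.
- eyes.look_for(name, picture): "bbox" ([left, top, right, bottom] in pixels, round what is visible of it).
The state is a dict: "time": time; "joint_positions": joint angles; "joint_vel": joint speeds; "joint_torque": joint torques, N m; "ee_pos": TCP position; "eef_rot": TCP orientation; "ft_force": force on the tool from outside, world axes, zero at the start; "torque": the same for the moment, N m; "width": finger opening in m; "grip_force": force on a finger pad.
Only numpy, scipy, OpenCV 4.12 (cv2) and the standard library are available. Lean on these libraries where they do the work, as an engineer would, in place of code of your own. Each camera call takes 0.05 s, during which the arm holds its last target. There are 200 camera calls.

## Working session

There is one attempt and no reset: what is moved stays moved. The work goes in short steps, Python scripts to look and compute and a tool call to move; the robot and the scene stay as the last step left them, time stands still between calls to the robot, and variables do not carry over. Pictures are saved under pics/ and viewed, at most 10 in all, crops included, and the job is handed in when it is done.

Besides the shell and the picture viewer there is one more tool, called as name([rows], argument=value, ...), one row to a line, values as JSON. arm_command: Moves the arm, as the interface text tells. Its arguments: {"type":"object","properties":{"steps":{"type":"array","items":{"type":"object","properties":{"rot":{"type":"array","items":{"type":"number"}},"slide":{"type":"array","items":{"type":"number"}},"grip":{"type":"number"}}}},"newtons":{"type":"number"}},"required":["steps"]}

```bash
mkdir -p pics; python3 - <<'E'
from bench import sensors, eyes
import cv2,numpy as np
s=sensors.read_state(); print(s['ee_pos'],s['eef_rot'],s['time'])
for n in ['scene','side']:
    p=eyes.camera(n); cv2.imwrite(f'pics/{n}0.png',p['pixels'][:,:,::-1])
    np.savez(f'{n}.npz',K=p['intrinsics'],T=p['pose'])
    print(n,p['intrinsics'].tolist(),np.round(p['pose'],4).tolist())
    for t in ['seeder','needle_bar','shoe_left','hub_left','leaf_a','key_a']:
        print(t,[(np.round(d['bbox']).tolist(),round(d['conf'],2)) for d in eyes.look_for(t,p)][:4])
E
```

```text
[ 0.25683014 -0.56930337  0.19234094] [ 9.77628702e-01  2.10336853e-01 -1.78396316e-04 -7.05465977e-04] 0.0
scene [[370.02669200638604, 0.0, 319.34721916389003], [0.0, 370.02669200638604, 204.16854403493141], [0.0, 0.0, 1.0]] [[0.3145, 0.7205, -0.6181, 0.9602], [0.9492, -0.2473, 0.1948, -0.1718], [-0.0125, -0.6479, -0.7616, 0.6909], [0.0, 0.0, 0.0, 1.0]]
seeder [([344.0, 256.0, 367.0, 274.0], 0.73), ([122.0, 138.0, 494.0, 399.0], 0.55), ([416.0, 226.0, 432.0, 244.0], 0.36)]
needle_bar [([131.0, 139.0, 494.0, 276.0], 0.73)]
shoe_left [([122.0, 136.0, 492.0, 398.0], 0.93)]
hub_left [([120.0, 137.0, 494.0, 400.0], 0.85)]
leaf_a [([292.0, 217.0, 326.0, 262.0], 0.86), ([352.0, 192.0, 392.0, 233.0], 0.75), ([220.0, 243.0, 249.0, 291.0], 0.57)]
key_a [([345.0, 255.0, 364.0, 272.0], 0.74), ([264.0, 288.0, 288.0, 312.0], 0.5), ([415.0, 227.0, 433.0, 244.0], 0.48), ([122.0, 136.0, 492.0, 400.0], 0.31)]
side [[519.596071158499, 0.0, 329.85919921482065], [0.0, 519.596071158499, 199.81453913376276], [0.0, 0.0, 1.0]] [[-0.7894, -0.4256, 0.4424, -0.1303], [-0.6136, 0.525, -0.5898, 0.7862], [0.0188, -0.737, -0.6756, 0.9983], [0.0, 0.0, 0.0, 1.0]]
seeder [([201.0, 84.0, 399.0, 290.0], 0.67)]
needle_bar [([206.0, 89.0, 383.0, 225.0], 0.59)]
shoe_left [([200.0, 83.0, 395.0, 292.0], 0.72)]
hub_left [([199.0, 86.0, 396.0, 291.0], 0.57)]
leaf_a [([276.0, 200.0, 312.0, 223.0], 0.95), ([306.0, 168.0, 340.0, 191.0], 0.9), ([336.0, 142.0, 369.0, 160.0], 0.7), ([199.0, 80.0, 398.0, 293.0], 0.31)]
key_a [([198.0, 85.0, 396.0, 293.0], 0.67), ([239.0, 194.0, 250.0, 205.0], 0.64), ([336.0, 145.0, 368.0, 158.0], 0.41)]
```

View pics/scene0.png

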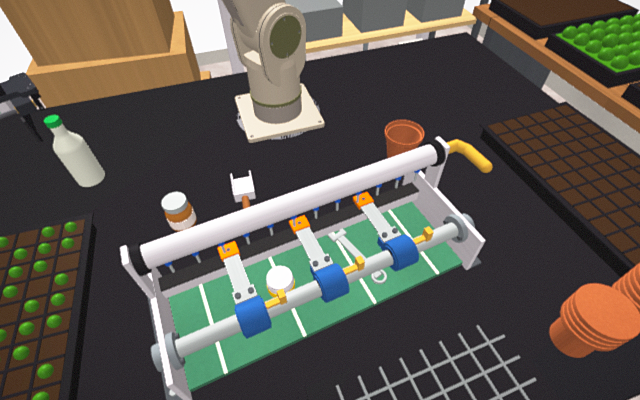

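View pics/side0.png

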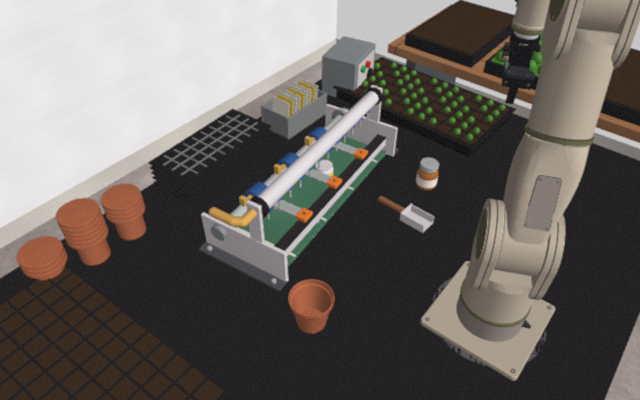

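The scene camera looks from behind the seeder towards the robot, so left (+y) is image right. The shoes are at about (363,200), (300,222) and (228,250), and the keys at (428,234), (360,264) and (281,297). The side view also shows all three shoes, at (304,214), (335,182) and (361,153). The jar and scoop lie in front on the right, the pot in front on the left.

```bash
cat > fit.py <<'E'
import cv2,numpy as np
from scipy.optimize import least_squares
cams={n:np.load(n+'.npz') for n in ['scene','side']}
def proj(n,P):
    c=cams[n]; T=c['T']; q=(np.asarray(P)-T[:3,3])@T[:3,:3]; q=q@c['K'].T; return q[:,:2]/q[:,2:]
def blobs(n,lo,hi,roi,amin=15):
    im=cv2.imread(f'pics/{n}0.png'); h=cv2.cvtColor(im,cv2.COLOR_BGR2HSV)
    m=cv2.inRange(h,lo,hi); r=np.zeros_like(m); r[roi[1]:roi[3],roi[0]:roi[2]]=1
    k,l,s,c=cv2.connectedComponentsWithStats(m*r)
    return [(c[i].round(1).tolist(),s[i].tolist()) for i in range(1,k) if s[i][4]>=amin]
if __name__=='__main__':
    R={'scene':(150,180,470,340),'side':(225,120,390,250)}
    for n in R:
        for nm,lo,hi in [('orange',(6,170,150),(17,255,255)),('brass',(18,120,120),(28,255,255)),('blue',(100,150,60),(125,255,255))]:
            print(n,nm); [print('  ',b) for b in blobs(n,lo,hi,R[n])]
E
python3 fit.py
```

```text
scene orange
   ([361.9, 200.4], [353, 192, 21, 17, 63])
   ([245.0, 199.3], [243, 196, 6, 8, 25])
   ([178.6, 215.1], [165, 203, 26, 19, 174])
   ([291.8, 226.3], [289, 220, 8, 14, 21])
   ([304.6, 225.7], [298, 220, 12, 10, 18])
   ([219.5, 254.1], [217, 247, 7, 14, 16])
scene brass
   ([364.5, 198.5], [358, 193, 14, 12, 93])
   ([299.8, 222.8], [290, 216, 19, 15, 129])
   ([424.4, 235.2], [413, 226, 20, 18, 160])
   ([228.5, 249.7], [218, 242, 21, 17, 166])
   ([355.4, 265.2], [344, 256, 20, 18, 172])
   ([292.9, 285.9], [290, 281, 5, 10, 17])
   ([276.5, 298.2], [265, 289, 22, 19, 216])
scene blue
   ([337.8, 200.9], [335, 199, 6, 4, 15])
   ([270.3, 225.8], [267, 224, 7, 4, 17])
   ([246.1, 234.7], [243, 233, 7, 4, 17])
   ([400.9, 251.3], [378, 235, 41, 36, 837])
   ([195.1, 253.7], [192, 252, 7, 4, 17])
   ([168.1, 263.7], [165, 262, 7, 5, 19])
   ([331.5, 281.9], [310, 263, 39, 39, 897])
   ([252.5, 316.5], [235, 296, 36, 42, 1016])
side orange
   ([361.2, 152.8], [354, 148, 14, 11, 88])
   ([334.6, 181.4], [327, 176, 15, 12, 107])
   ([304.4, 214.3], [296, 208, 17, 14, 130])
side brass
   ([308.6, 139.9], [305, 136, 10, 9, 59])
   ([278.7, 167.9], [274, 164, 12, 10, 73])
   ([244.3, 199.1], [239, 195, 13, 11, 68])
   ([240.2, 218.6], [225, 209, 32, 18, 305])
side blue
   ([317.1, 132.1], [308, 127, 17, 12, 105])
   ([288.5, 158.7], [278, 153, 20, 13, 124])
   ([255.7, 188.8], [245, 182, 21, 14, 155])
```

```bash
cat > fit2.py <<'E'
from fit import *
def W(p,P):
    c,s=np.cos(p[2]),np.sin(p[2]); P=np.asarray(P,float)
    return np.c_[p[0]+c*P[:,0]-s*P[:,1],p[1]+s*P[:,0]+c*P[:,1],P[:,2]]
box=lambda x,y,z:np.array([[a,b,c] for a in x for b in y for c in z])
def bb(n,P): q=proj(n,P); return np.r_[q.min(0),q.max(0)]
t=np.linspace(0,2*np.pi,40)
hub=lambda y:np.vstack([np.c_[.065+.03*np.cos(t),0*t+y+d,.08+.03*np.sin(t)] for d in(-.023,.023)])
shoe=lambda y:box((-.095,-.065),(y-.018,y+.018),(.078,.09))
Y=[.15,0,-.15]
obs={'hs':[(378,235,419,271),(310,263,349,302),(235,296,271,338)],
 'ss':[(353,192,374,209),(289,216,310,235),(217,242,239,261)],
 'sd':[(296,208,313,222),(327,176,342,188),(354,148,368,159)]}
key=lambda y,d:box((.057,.073),(y+d-.012,y+d),(.093,.119))
ks=[(413,226,433,244),(344,256,364,274),(265,289,287,308)]
kd=[(239,195,252,206),(274,164,286,174),(305,136,315,145)]
def res(p,full=False):
    r=[]
    for i,y in enumerate(Y):
        r+=[bb('scene',W(p,hub(y)))-obs['hs'][i]+0, bb('scene',W(p,shoe(y)))-obs['ss'][i], bb('side',W(p,shoe(y)))-obs['sd'][i]]
        d=p[3+i]
        b=bb('scene',W(p,key(y,d))); r.append((b-ks[i])*[0,1,1,1])
        r.append((bb('side',W(p,key(y,d)))-kd[i])*[1,1,0,0])
    return np.array(r) if full else None if 0 else np.concatenate(r)
if __name__=='__main__':
    f=least_squares(res,[.6,0,0,.063,.063,.063],loss='soft_l1')
    p=f.x; print(p.round(4),np.degrees(p[2]))
    rr=res(p).round(1); i=0
    for l in range(3): 
        print(rr[l*20:(l+1)*20].reshape(5,4).tolist())
    for nm,P in [('shoes',[(-.08,y,.09) for y in Y]),('hub',[(.065,y,.08) for y in Y]),('key',[(.065,y+p[3+i],.106) for i,y in enumerate(Y)])]: print(nm,W(p,P).round(4).tolist())
    np.save('pose.npy',p)
E
python3 fit2.py
```

```text
[ 0.5857 -0.0644  0.1217  0.0628  0.0618  0.0605] 6.975326885309831
[[2.7, -1.1, -0.5, 0.5], [-1.5, -0.6, -0.7, 0.9], [-2.4, -1.5, -1.5, 0.8], [0.0, 0.2, -0.4, -1.6], [-1.5, -0.9, -0.0, 0.0]]
[[1.8, -0.4, -0.2, 1.2], [-1.4, -1.3, -0.2, -0.2], [-2.3, -1.4, -0.9, 1.2], [0.0, -0.7, -0.9, -1.9], [-1.3, -1.4, -0.0, 0.0]]
[[-1.7, -1.3, 0.0, 1.1], [-0.7, -1.4, 0.7, 1.4], [-2.3, -1.2, -1.0, 0.9], [0.0, -0.9, -1.2, -2.3], [-1.7, -1.0, -0.0, 0.0]]
shoes [[0.4881, 0.0748, 0.09], [0.5063, -0.0741, 0.09], [0.5245, -0.223, 0.09]]
hub [[0.632, 0.0924, 0.08], [0.6502, -0.0565, 0.08], [0.6684, -0.2054, 0.08]]
key [[0.6244, 0.1547, 0.106], [0.6427, 0.0048, 0.106], [0.6611, -0.1453, 0.106]]
```

```bash
cat > way.py <<'E'
from fit2 import *
p=np.load('pose.npy')
def ray(n,u,v,z):
    c=cams[n];T=c['T']; d=T[:3,:3]@np.linalg.solve(c['K'],[u,v,1]); o=T[:3,3]; return (o+d*(z-o[2])/d[2])[:3]
def mach(P): d=np.array(P)[:2]-p[:2]; c,s=np.cos(p[2]),np.sin(p[2]); return (c*d[0]+s*d[1],-s*d[0]+c*d[1])
for nm,n,u,v,z in [('jartop','scene',175,200,.08),('jartop','side',429,163,.08),('pottop','scene',405,132,.088),('pottop','side',311,297,.088),('scoop','scene',243,187,.02),('hose','scene',487,163,.197),('hose','scene',487,163,.12),('hose','side',214,212,.197)]:
    q=ray(n,u,v,z); print(nm,n,q.round(3),np.round(mach(q),3))
for i,y in enumerate(Y): print(W(p,[(-.073,y,.15),(-.14,y,.15)]).round(4).tolist())
E
python3 way.py
```

```text
jartop scene [ 0.35  -0.313  0.08 ] [-0.264 -0.218]
jartop side [ 0.347 -0.316  0.08 ] [-0.268 -0.221]
pottop scene [0.312 0.265 0.088] [-0.231  0.361]
pottop side [0.307 0.261 0.088] [-0.237  0.357]
scoop scene [ 0.301 -0.162  0.02 ] [-0.295 -0.062]
hose scene [0.565 0.292 0.197] [0.023 0.356]
hose scene [0.504 0.364 0.12 ] [-0.029  0.435]
hose side [0.569 0.28  0.197] [0.025 0.343]
[[0.495, 0.0756, 0.15], [0.4285, 0.0675, 0.15]]
[[0.5132, -0.0733, 0.15], [0.4467, -0.0814, 0.15]]
[[0.5314, -0.2222, 0.15], [0.4649, -0.2303, 0.15]]
```

arm_command([
  {"rot": [0,0,-8.65],"slide": [0.02,0.041,0.015],"grip": 0},
  {"rot": [0,0,-8.65],"slide": [0.02,0.041,0.015],"grip": 0},
  {"slide": [0.02,0.041,0.015],"grip": 0},
  {"rot": [1.07,-8.69,0],"slide": [0.02,0.041,0.015],"grip": 0},
  {"rot": [1.07,-8.69,0],"slide": [0.02,0.041,0],"grip": 0},
  {"rot": [1.07,-8.69,0],"slide": [0.02,0.041,0],"grip": 0},
  {"rot": [1.07,-8.69,0],"slide": [0.02,0.041,0],"grip": 0},
  {"slide": [0.0,0.041,0],"grip": 0},
])

```text
schema error: expected keys rot, slide, grip
```

```bash
cat > st.py <<'E'
from way import mach,p
from bench import sensors
import numpy as np
from scipy.spatial.transform import Rotation as R
s=sensors.read_state(); M=R.from_quat(s['eef_rot']).as_matrix()
print('t',s['time'],'pos',np.round(s['ee_pos'],4),'mach',np.round(mach(s['ee_pos']),4),'F',np.round(s['ft_force'],2),'w',s['width'])
c,sn=np.cos(p[2]),np.sin(p[2]); print('tool axes in machine:',np.round(np.array([[c,sn,0],[-sn,c,0],[0,0,1]])@M,3).tolist())
print('joints',np.round(s['joint_positions'],2))
E
python3 st.py | tail -4
```

```text
[[0.5314, -0.2222, 0.15], [0.4649, -0.2303, 0.15]]
t 0.7 pos [ 0.2571 -0.5697  0.1932] mach [-0.3876 -0.4616] F [ 0.15  0.31 -0.2 ] w 0.08718086296181053
tool axes in machine: [[0.955, 0.298, 0.0], [0.298, -0.955, -0.0], [0.0, 0.0, -1.0]]
joints [ 1.12  0.33 -0.06  1.46  0.02  1.35 -0.09]
```

arm_command([
  {"rot": [0,0,-8.65],"slide": [0.02,0.041,0.015],"grip": 0},
  {"rot": [0,0,-8.65],"slide": [0.02,0.041,0.015],"grip": 0},
  {"rot": [0,0,0],"slide": [0.02,0.041,0.015],"grip": 0},
  {"rot": [1.07,-8.69,0],"slide": [0.02,0.041,0.015],"grip": 0},
  {"rot": [1.07,-8.69,0],"slide": [0.02,0.041,0],"grip": 0},
  {"rot": [1.07,-8.69,0],"slide": [0.02,0.041,0],"grip": 0},
  {"rot": [1.07,-8.69,0],"slide": [0.02,0.041,0],"grip": 0},
  {"rot": [0,0,0],"slide": [0.0,0.041,0],"grip": 0},
])

```text
time: 1.7
ee_pos: [0.396, -0.2407, 0.252]
eef_rot: [0.952, 0.056, 0.301, -0.019]
ft_force: [0.1, 0.3, 0.2]
width: 0.0152
grip_force: 0.0
```

```bash
sed -i '/^for/,$d' way.py; python3 st.py
```

```text
t 1.7 pos [ 0.396  -0.2407  0.252 ] mach [-0.2097 -0.1519] F [0.11 0.34 0.2 ] w 0.015151255534890731
tool axes in machine: [[0.818, -0.002, 0.575], [-0.003, -1.0, 0.0], [0.575, -0.002, -0.818]]
joints [ 0.99 -0.35 -0.12  2.16 -0.64  1.06 -0.34]
```

arm_command([
  {"rot": [0,0,0],"slide": [0.017,0.003,-0.03],"grip": 0},
  {"rot": [0,0,0],"slide": [0.017,0.003,-0.03],"grip": 0},
  {"rot": [0,0,0],"slide": [0.017,0.003,-0.03],"grip": 0},
  {"rot": [0,0,0],"slide": [0.018,0.003,-0.03],"grip": 0},
  {"rot": [0,0,0],"slide": [0.022,0.002,-0.009],"grip": 0},
  {"rot": [0,0,0],"slide": [0.022,0.002,-0.009],"grip": 0},
  {"rot": [0,0,0],"slide": [0.022,0.003,-0.009],"grip": 0},
  {"rot": [0,0,0],"slide": [0,0,0],"grip": 0},
])

```text
time: 2.7
ee_pos: [0.5327, -0.2217, 0.1057]
eef_rot: [0.952, 0.059, 0.3, -0.019]
ft_force: [0.0, -0.5, 0.8]
width: 0.0005
grip_force: 0.0
```

```bash
python3 st.py; python3 - <<'E'
from bench import eyes
import cv2
for n,r in [('side',(270,100,430,220)),('scene',(150,160,350,310))]:
    p=eyes.camera(n)['pixels'][:,:,::-1]; a,b,c,d=r
    cv2.imwrite(f'pics/{n}1.png',cv2.resize(p[b:d,a:c],None,fx=4 if n=='side' else 3,fy=4 if n=='side' else 3,interpolation=cv2.INTER_CUBIC))
E
```

```text
t 2.7 pos [ 0.5327 -0.2217  0.1057] mach [-0.0716 -0.1497] F [ 0.05 -0.54  0.82] w 0.0004532178810946855
tool axes in machine: [[0.819, 0.002, 0.574], [0.001, -1.0, 0.002], [0.574, -0.001, -0.819]]
joints [ 0.84  0.02 -0.29  2.18 -0.72  0.57 -0.34]
```

View pics/side1.png

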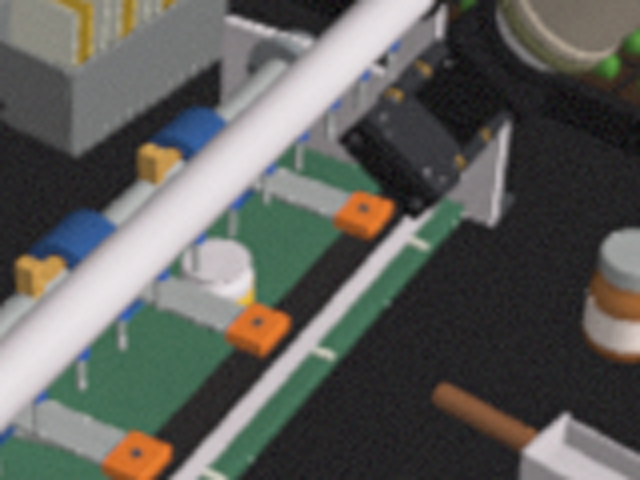

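```bash
python3 - <<'E'
from way import *
P=[[.5327,-.2217,.1057],[.5245,-.223,.09],[.5327-.057,-.2217-.007,.1057+.082]]
for n,o,k in [('side',(270,100),4),('scene',(150,160),3)]: print(n,((proj(n,P)-o)*k).round().tolist())
E
```

```text
side [[349.0, 185.0], [358.0, 206.0], [429.0, 115.0]]
scene [[231.0, 265.0], [232.0, 269.0], [177.0, 118.0]]
```

View pics/scene1.png

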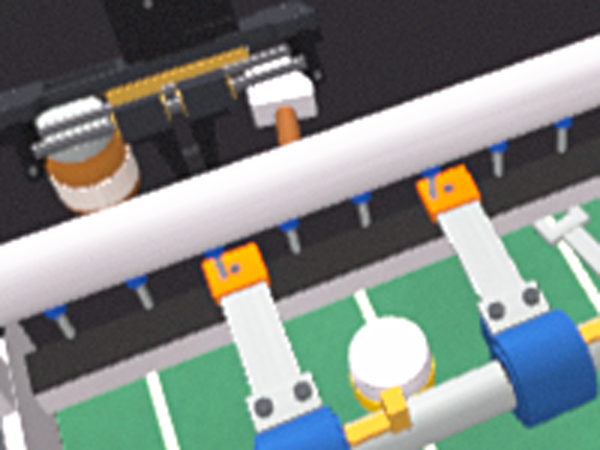

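The side crop shows the shoe at (364,213) and the gripper at upper right, but no fingertip over the shoe. In the scene crop the finger goes behind the tube at about (190,150) and its tip doesn't come out over the shoe (235,270), so I'll check with the wrist camera.

```bash
python3 - <<'E'
from bench import eyes
import cv2,numpy as np
p=eyes.camera('wrist'); cv2.imwrite('pics/wrist1.png',p['pixels'][:,:,::-1])
np.savez('wrist.npz',K=p['intrinsics'],T=p['pose']); 
import fit; fit.cams['wrist']=np.load('wrist.npz')
from bench import sensors; e=sensors.read_state()['ee_pos']
print(p['pose'].round(3).tolist(),e,fit.proj('wrist',[e,[.5245,-.223,.09]]))
E
```

```text
[[0.12, -0.948, 0.296, 0.491], [-0.993, -0.115, 0.036, -0.229], [-0.0, -0.298, -0.955, 0.311], [0.0, 0.0, 0.0, 1.0]] [ 0.53153712 -0.22308363  0.10639491] [[320.37726918 232.32698175]
 [319.07838332 247.02416868]]
```

View pics/wrist1.png

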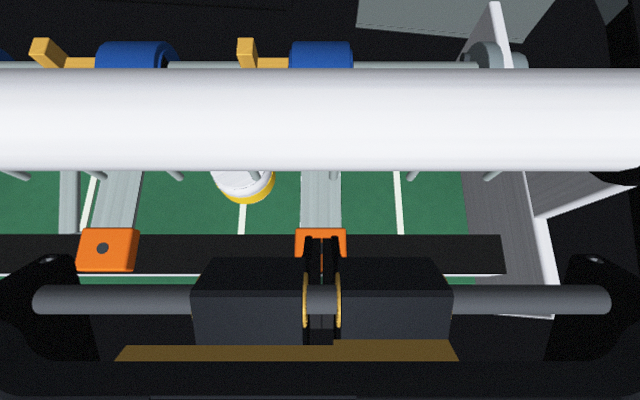

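The wrist view shows the shut fingers' tip at about (320,235), right over the right shoe's middle (320,243) and clear of the tube. Now I'll press.

arm_command([
  {"rot": [0,0,0],"slide": [0,0,-0.005],"grip": 0},
  {"rot": [0,0,0],"slide": [0,0,-0.005],"grip": 0},
  {"rot": [0,0,0],"slide": [0,0,-0.005],"grip": 0},
  {"rot": [0,0,0],"slide": [0,0,-0.004],"grip": 0},
  {"rot": [0,0,0],"slide": [0,0,-0.003],"grip": 0},
  {"rot": [0,0,0],"slide": [0,0,0],"grip": 0},
  {"rot": [0,0,0],"slide": [0,0,0],"grip": 0},
  {"rot": [0,0,0],"slide": [0,0,0],"grip": 0},
])

```text
time: 3.85
ee_pos: [0.5321, -0.2228, 0.0844]
eef_rot: [0.952, 0.058, 0.3, -0.018]
ft_force: [-0.7, 0.5, -0.4]
width: 0.0007
grip_force: 0.0
```

```bash
python3 st.py
```

```text
t 3.85 pos [ 0.5321 -0.2228  0.0844] mach [-0.0724 -0.1507] F [-0.73  0.48 -0.44] w 0.0007052053262314106
tool axes in machine: [[0.819, 0.0, 0.574], [0.0, -1.0, 0.0], [0.574, -0.0, -0.819]]
joints [ 0.84  0.06 -0.29  2.2  -0.77  0.52 -0.29]
```

arm_command([
  {"rot": [0,0,0],"slide": [0,0,-0.002],"grip": 0},
  {"rot": [0,0,0],"slide": [0,0,-0.002],"grip": 0},
  {"rot": [0,0,0],"slide": [0,0,-0.002],"grip": 0},
  {"rot": [0,0,0],"slide": [0,0,0],"grip": 0},
  {"rot": [0,0,0],"slide": [0,0,0],"grip": 0},
  {"rot": [0,0,0],"slide": [0,0,0],"grip": 0},
  {"rot": [0,0,0],"slide": [0,0,0],"grip": 0},
  {"rot": [0,0,0],"slide": [0,0,0],"grip": 0},
])

```text
time: 4.85
ee_pos: [0.5321, -0.2227, 0.0782]
eef_rot: [0.952, 0.058, 0.3, -0.018]
ft_force: [-0.4, -0.2, -0.3]
width: 0.0004
grip_force: 0.0
```

```bash
python3 - <<'E'
from bench import eyes
import cv2
p=eyes.camera('side')['pixels'][:,:,::-1]; 
a=p[100:220,270:430]; w=eyes.camera('wrist')['pixels'][150:350,220:420,::-1]
z=lambda i,k:cv2.resize(i,(k,300),interpolation=cv2.INTER_CUBIC)
cv2.imwrite('pics/press.png',cv2.hconcat([z(a,400),z(w,300)]))
E
```

```text
(no output)
```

View pics/press.png

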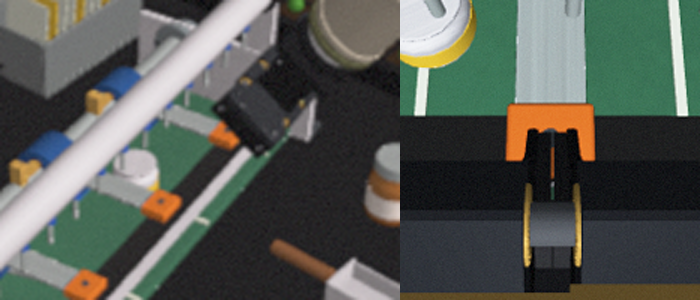

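```bash
python3 st.py; python3 - <<'E'
import fit,cv2,numpy as np
from fit2 import *
from bench import eyes
p=np.load('pose.npy')
for n in ['side','scene','wrist']:
    c=eyes.camera(n); cv2.imwrite(f'pics/{n}0b.png',c['pixels'][:,:,::-1]); np.savez(n+'_.npz',K=c['intrinsics'],T=c['pose']); fit.cams[n]={'K':c['intrinsics'],'T':c['pose']}
    for z in (0.,-.012): print(n,z,bb(n,W(p,shoe(-.15)+[0,0,z])).round(1))
    h=cv2.cvtColor(c['pixels'],cv2.COLOR_RGB2HSV); m=cv2.inRange(h,(6,150,100),(25,255,255))
    k,l,s,cc=cv2.connectedComponentsWithStats(m); print([s[i].tolist() for i in range(1,k) if s[i][4]>25])
E
```

```text
t 4.95 pos [ 0.5321 -0.2228  0.0782] mach [-0.0724 -0.1507] F [ 0.28  0.04 -0.42] w 0.00026091049717219875
tool axes in machine: [[0.819, 0.0, 0.574], [-0.0, -1.0, 0.0], [0.574, -0.0, -0.819]]
joints [ 0.84  0.07 -0.29  2.2  -0.78  0.51 -0.27]
side 0.0 [351.7 146.8 367.  159.9]
side -0.012 [351.5 150.1 366.7 163.2]
[[299, 82, 15, 19, 54], [288, 88, 16, 20, 61], [277, 95, 16, 20, 69], [306, 137, 8, 8, 28], [354, 149, 12, 11, 75], [275, 164, 10, 9, 37], [419, 171, 20, 9, 108], [327, 174, 16, 15, 141], [102, 185, 43, 55, 1173], [240, 196, 12, 10, 38], [57, 200, 53, 65, 1564], [209, 208, 47, 18, 362], [296, 208, 17, 15, 161], [17, 237, 49, 43, 1138], [289, 279, 44, 52, 880]]
scene 0.0 [216.3 240.6 239.7 262.4]
scene -0.012 [217.6 244.  240.8 265.7]
[[473, 4, 167, 128, 2284], [384, 120, 40, 37, 1077], [447, 139, 46, 34, 585], [188, 187, 47, 18, 190], [353, 191, 21, 19, 189], [242, 196, 8, 12, 68], [289, 215, 21, 19, 209], [174, 217, 14, 5, 26], [414, 227, 19, 17, 147], [217, 241, 23, 21, 239], [344, 256, 20, 18, 149], [549, 262, 91, 96, 5518], [266, 289, 21, 19, 181]]
wrist 0.0 [288.3 216.4 349.2 267.7]
wrist -0.012 [290.2 220.9 347.6 269.4]
[[213, 155, 58, 40, 462], [41, 219, 75, 50, 2719], [290, 219, 60, 39, 1511], [321, 249, 2, 19, 38], [302, 279, 5, 24, 52], [336, 280, 5, 20, 50]]
```

The shoe hasn't moved in any view and there is no force, so the tip isn't touching it yet. I'll measure where the tip really is along the tool axis.

```bash
python3 - <<'E'
import fit,cv2,numpy as np
from fit2 import *
from bench import sensors
from scipy.spatial.transform import Rotation as R
for n in ['wrist']: fit.cams[n]=np.load(n+'_.npz')
s=sensors.read_state(); M=R.from_quat(s['eef_rot']).as_matrix(); e=s['ee_pos']
for L in (0,.01,.02,.03,.04):
    P=[e-L*M[:,2]+w*M[:,0] for w in(-.01,0,.01)]
    print(L,proj('wrist',P).round(0).tolist(),proj('scene',P).round(0).tolist(),proj('side',P).round(0).tolist())
im=cv2.imread('pics/wrist0b.png')[205:300,280:360]; sc=cv2.imread('pics/scene0b.png')[190:275,195:265]; sd=cv2.imread('pics/side0b.png')[120:180,330:400]
z=lambda i:cv2.resize(i,(int(i.shape[1]*480/i.shape[0]),480),interpolation=cv2.INTER_NEAREST)
o=cv2.hconcat([z(im)[:,:390],z(sc)[:,:400]]); print(o.shape); cv2.imwrite('pics/zoom.png',o)
E
```

```text
0 [[320.0, 246.0], [320.0, 232.0], [320.0, 218.0]] [[229.0, 254.0], [229.0, 256.0], [230.0, 258.0]] [[359.0, 156.0], [357.0, 154.0], [355.0, 151.0]]
0.01 [[320.0, 253.0], [320.0, 239.0], [320.0, 224.0]] [[227.0, 250.0], [228.0, 252.0], [228.0, 253.0]] [[361.0, 155.0], [359.0, 152.0], [357.0, 150.0]]
0.02 [[320.0, 261.0], [320.0, 246.0], [320.0, 230.0]] [[225.0, 245.0], [226.0, 247.0], [227.0, 248.0]] [[363.0, 153.0], [361.0, 151.0], [358.0, 148.0]]
0.03 [[320.0, 270.0], [320.0, 254.0], [320.0, 237.0]] [[224.0, 241.0], [224.0, 242.0], [225.0, 244.0]] [[365.0, 152.0], [363.0, 149.0], [360.0, 146.0]]
0.04 [[320.0, 279.0], [320.0, 263.0], [320.0, 245.0]] [[222.0, 236.0], [223.0, 238.0], [223.0, 239.0]] [[367.0, 150.0], [365.0, 147.0], [362.0, 145.0]]
(480, 785, 3)
```

View pics/zoom.png

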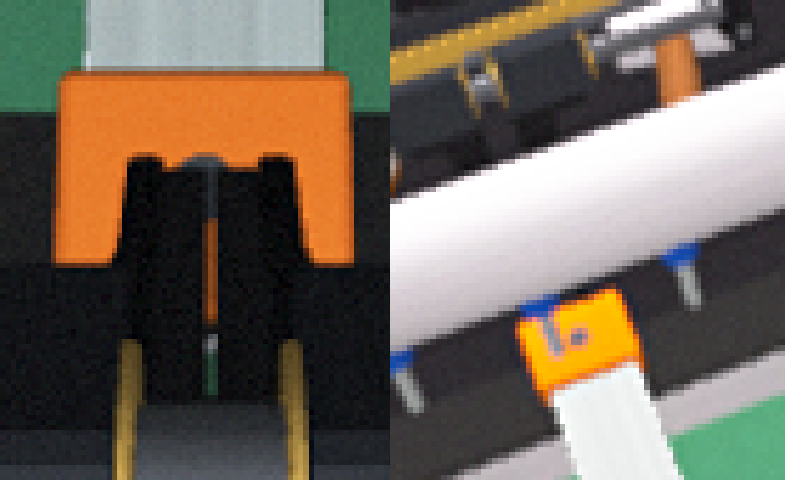

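In the zoom the tip ends at wrist row ~236 and stays hidden behind the tube in the scene view. So the fingers end about 25–30 mm short of the reported TCP, and the tip hovers roughly 10 mm above the shoe's front half. I'll shift forward about 12 mm and go lower in steps.

arm_command([
  {"rot": [0,0,0],"slide": [0.004,0.0005,0],"grip": 0},
  {"rot": [0,0,0],"slide": [0.004,0.0005,0],"grip": 0},
  {"rot": [0,0,0],"slide": [0.004,0.0005,0],"grip": 0},
  {"rot": [0,0,0],"slide": [0,0,-0.004],"grip": 0},
  {"rot": [0,0,0],"slide": [0,0,-0.004],"grip": 0},
  {"rot": [0,0,0],"slide": [0,0,-0.004],"grip": 0},
  {"rot": [0,0,0],"slide": [0,0,0],"grip": 0},
  {"rot": [0,0,0],"slide": [0,0,0],"grip": 0},
])

```text
time: 6.1
ee_pos: [0.544, -0.2212, 0.0662]
eef_rot: [0.952, 0.058, 0.3, -0.019]
ft_force: [-0.7, 0.7, 1.2]
width: 0.0004
grip_force: 0.5
```

```bash
cat > shoes.py <<'E'
import fit,cv2,numpy as np,sys
from fit2 import *
from bench import eyes
p=np.load('pose.npy')
y=float(sys.argv[1])
for n in ['scene','wrist']:
    c=eyes.camera(n); fit.cams[n]={'K':c['intrinsics'],'T':c['pose']}; cv2.imwrite(f'pics/{n}_last.png',c['pixels'][:,:,::-1])
    for z in (0.,-.014): print(n,z,bb(n,W(p,shoe(y)+[0,0,z])).round(1))
    h=cv2.cvtColor(c['pixels'],cv2.COLOR_RGB2HSV); m=cv2.inRange(h,(6,150,100),(25,255,255))
    b=bb(n,W(p,shoe(y)))+[-12,-12,12,12]; b=b.astype(int); ys,xs=np.nonzero(m[b[1]:b[3],b[0]:b[2]]); print('seen',xs.min()+b[0],ys.min()+b[1],xs.max()+b[0]+1,ys.max()+b[1]+1)
E
python3 shoes.py -.15; python3 st.py
```

```text
scene 0.0 [216.3 240.6 239.7 262.4]
scene -0.014 [217.9 244.6 241.  266.2]
seen 218 242 241 264
wrist 0.0 [285.6 231.8 351.6 286.9]
wrist -0.014 [288.1 236.3 349.5 287.7]
seen 289 236 351 298
t 6.2 pos [ 0.544  -0.2212  0.0663] mach [-0.0604 -0.1506] F [0.22 0.29 0.95] w 0.00042859241112385956
tool axes in machine: [[0.819, 0.0, 0.574], [0.0, -1.0, 0.0], [0.574, -0.0, -0.819]]
joints [ 0.83  0.11 -0.3   2.19 -0.79  0.47 -0.26]
```

The tip has touched: the shoe is about 5 mm down at roughly 1 N. Continuing.

arm_command([
  {"rot": [0,0,0],"slide": [0,0,-0.002],"grip": 0},
  {"rot": [0,0,0],"slide": [0,0,-0.002],"grip": 0},
  {"rot": [0,0,0],"slide": [0,0,-0.002],"grip": 0},
  {"rot": [0,0,0],"slide": [0,0,0],"grip": 0},
  {"rot": [0,0,0],"slide": [0,0,0],"grip": 0},
  {"rot": [0,0,0],"slide": [0,0,0],"grip": 0},
  {"rot": [0,0,0],"slide": [0,0,0],"grip": 0},
  {"rot": [0,0,0],"slide": [0,0,0],"grip": 0},
])

```text
time: 7.2
ee_pos: [0.5441, -0.2213, 0.0602]
eef_rot: [0.952, 0.058, 0.3, -0.018]
ft_force: [0.5, -0.1, 1.6]
width: 0.0005
grip_force: 0.8
```

```bash
python3 shoes.py -.15; python3 st.py
```

```text
scene 0.0 [216.3 240.6 239.7 262.4]
scene -0.014 [217.9 244.6 241.  266.2]
seen 219 244 241 265
wrist 0.0 [284.3 229.7 352.7 286.6]
wrist -0.014 [287.  234.5 350.4 287.5]
seen 289 235 351 298
t 7.3 pos [ 0.5441 -0.2212  0.0602] mach [-0.0603 -0.1506] F [0.24 0.49 1.36] w 0.00012230133156997564
tool axes in machine: [[0.819, 0.0, 0.574], [-0.0, -1.0, 0.0], [0.574, -0.0, -0.819]]
joints [ 0.83  0.12 -0.31  2.19 -0.8   0.46 -0.24]
```

arm_command([
  {"rot": [0,0,0],"slide": [0,0,-0.001],"grip": 0},
  {"rot": [0,0,0],"slide": [0,0,-0.001],"grip": 0},
  {"rot": [0,0,0],"slide": [0,0,-0.001],"grip": 0},
  {"rot": [0,0,0],"slide": [0,0,-0.001],"grip": 0},
  {"rot": [0,0,0],"slide": [0,0,0],"grip": 0},
  {"rot": [0,0,0],"slide": [0,0,0],"grip": 0},
  {"rot": [0,0,0],"slide": [0,0,0],"grip": 0},
  {"rot": [0,0,0],"slide": [0,0,0],"grip": 0},
])

```text
time: 8.3
ee_pos: [0.5443, -0.2213, 0.0565]
eef_rot: [0.952, 0.058, 0.301, -0.018]
ft_force: [0.3, 0.6, 4.3]
width: 0.0003
grip_force: 2.7
```

The right finger is soft: about 1.6 N near the stop, and the stop is reached at TCP z ≈ 0.0567. Next is the middle one.

arm_command([
  {"rot": [0,0,0],"slide": [0,0,0.035],"grip": 0},
  {"rot": [0,0,0],"slide": [-0.0061,0.0497,0],"grip": 0},
  {"rot": [0,0,0],"slide": [-0.0061,0.0497,0],"grip": 0},
  {"rot": [0,0,0],"slide": [-0.0061,0.0497,0],"grip": 0},
  {"rot": [0,0,0],"slide": [0,0,-0.012],"grip": 0},
  {"rot": [0,0,0],"slide": [0,0,-0.008],"grip": 0},
  {"rot": [0,0,0],"slide": [0,0,0],"grip": 0},
  {"rot": [0,0,0],"slide": [0,0,0],"grip": 0},
])

```text
time: 9.3
ee_pos: [0.5258, -0.0729, 0.0711]
eef_rot: [0.952, 0.057, 0.3, -0.019]
ft_force: [-1.1, 0.4, 1.4]
width: 0.0009
grip_force: 0.7
```

arm_command([
  {"rot": [0,0,0],"slide": [0,0,-0.004],"grip": 0},
  {"rot": [0,0,0],"slide": [0,0,-0.003],"grip": 0},
  {"rot": [0,0,0],"slide": [0,0,-0.002],"grip": 0},
  {"rot": [0,0,0],"slide": [0,0,-0.002],"grip": 0},
  {"rot": [0,0,0],"slide": [0,0,0],"grip": 0},
  {"rot": [0,0,0],"slide": [0,0,0],"grip": 0},
  {"rot": [0,0,0],"slide": [0,0,0],"grip": 0},
  {"rot": [0,0,0],"slide": [0,0,0],"grip": 0},
])

```text
time: 10.3
ee_pos: [0.526, -0.0724, 0.0605]
eef_rot: [0.952, 0.058, 0.301, -0.018]
ft_force: [-0.1, -3.9, 5.6]
width: 0.0002
grip_force: 2.5
```

```bash
python3 shoes.py 0; python3 st.py
```

```text
scene 0.0 [287.6 214.7 309.8 234.8]
scene -0.014 [288.1 218.8 310.  238.7]
seen 289 218 311 237
wrist 0.0 [284.2 230.1 352.5 287. ]
wrist -0.014 [286.9 234.9 350.2 287.8]
seen 289 235 351 298
t 10.4 pos [ 0.526  -0.0724  0.0605] mach [-0.0602 -0.0007] F [ 0.02 -3.21  5.59] w 0.0002956986034885759
tool axes in machine: [[0.819, -0.0, 0.574], [-0.0, -1.0, -0.0], [0.574, 0.0, -0.819]]
joints [ 0.66 -0.07 -0.47  2.38 -0.73  0.3  -0.62]
```

The middle finger pushes back hard: 5.6 N at about 10 mm down, against 1.6 N for the right one. Pressing on to the stop.

arm_command([
  {"rot": [0,0,0],"slide": [0,-0.0003,-0.002],"grip": 0},
  {"rot": [0,0,0],"slide": [0,0,-0.001],"grip": 0},
  {"rot": [0,0,0],"slide": [0,0,-0.001],"grip": 0},
  {"rot": [0,0,0],"slide": [0,0,-0.001],"grip": 0},
  {"rot": [0,0,0],"slide": [0,0,0],"grip": 0},
  {"rot": [0,0,0],"slide": [0,0,0],"grip": 0},
  {"rot": [0,0,0],"slide": [0,0,0],"grip": 0},
  {"rot": [0,0,0],"slide": [0,0,0],"grip": 0},
])

```text
time: 11.4
ee_pos: [0.5265, -0.0726, 0.0562]
eef_rot: [0.952, 0.058, 0.301, -0.018]
ft_force: [-4.8, -2.2, 12.2]
width: 0.0006
grip_force: 6.7
```

```bash
python3 shoes.py 0; python3 st.py
```

```text
scene 0.0 [287.6 214.7 309.8 234.8]
scene -0.014 [288.1 218.8 310.  238.7]
seen 289 220 311 239
wrist 0.0 [282.9 229.2 353.  287.5]
wrist -0.014 [285.8 234.2 350.6 288.3]
seen 289 235 351 299
t 11.5 pos [ 0.5265 -0.0726  0.0561] mach [-0.0597 -0.0009] F [-5.09 -1.97 12.56] w 0.0001253459275254214
tool axes in machine: [[0.818, 0.0, 0.575], [0.0, -1.0, -0.0], [0.575, 0.0, -0.818]]
joints [ 0.66 -0.06 -0.47  2.38 -0.75  0.29 -0.6 ]
```

The middle finger is the stiff one: on the stop (shoe seen at z −14 mm) at 12.5 N. I'll back out and stand the tool upright for its key.

arm_command([
  {"rot": [0,0,0],"slide": [0,0,0.035],"grip": 0},
  {"rot": [0,0,0],"slide": [-0.0215,-0.0026,0.031],"grip": 0},
  {"rot": [0,0,0],"slide": [-0.0215,-0.0026,0.031],"grip": 0},
  {"rot": [0,0,0],"slide": [-0.0215,-0.0026,0.031],"grip": 0},
  {"rot": [0,0,0],"slide": [-0.0215,-0.0026,0.031],"grip": 0},
  {"rot": [-1.07,8.69,0],"slide": [0,0,0.03],"grip": 0},
  {"rot": [-1.07,8.69,0],"slide": [0,0,0.03],"grip": 0},
  {"rot": [-1.07,8.69,0],"slide": [0,0,0.03],"grip": 0},
])

```text
time: 12.5
ee_pos: [0.4463, -0.0858, 0.3029]
eef_rot: [0.996, 0.061, 0.071, -0.006]
ft_force: [0.4, 1.1, 0.4]
width: 0.0005
grip_force: 0.0
```

arm_command([
  {"rot": [-1.07,8.69,0],"slide": [0.02,0.02,0],"grip": 0},
  {"rot": [0,0,0],"slide": [0.036,0.02,0],"grip": 0},
  {"rot": [0,0,0],"slide": [0.036,0.02,0],"grip": 0},
  {"rot": [0,0,0],"slide": [0.036,0.019,0],"grip": 0},
  {"rot": [0,0,0],"slide": [0.036,0.019,0],"grip": 0},
  {"rot": [0,0,0],"slide": [0.035,0.018,0],"grip": 0},
  {"rot": [0,0,0],"slide": [0,0,0],"grip": 0},
  {"rot": [0,0,0],"slide": [0,0,0],"grip": 0},
])

```text
time: 13.5
ee_pos: [0.6452, 0.0299, 0.3011]
eef_rot: [0.998, 0.061, -0.003, -0.002]
ft_force: [1.0, -0.5, 0.9]
width: 0.0007
grip_force: 0.0
```

```bash
python3 st.py
```

```text
t 13.5 pos [0.6452 0.0299 0.3011] mach [0.0706 0.0864] F [ 1.01 -0.5   0.87] w 0.0007359196778290796
tool axes in machine: [[1.0, 0.001, -0.006], [0.001, -1.0, 0.004], [-0.006, -0.004, -1.0]]
joints [ 0.33  0.43 -0.66  1.18  0.25  1.62 -1.72]
```

arm_command([
  {"rot": [0,0,0],"slide": [-0.006,0.005,0],"grip": 0},
  {"rot": [0,0,0],"slide": [0,0,-0.045],"grip": 0},
  {"rot": [0,0,0],"slide": [0,0,-0.05],"grip": 0},
  {"rot": [0,0,0],"slide": [0,0,-0.05],"grip": 0},
  {"rot": [0,0,0],"slide": [0,0,-0.035],"grip": 0},
  {"rot": [0,0,0],"slide": [0,0,-0.02],"grip": 0},
  {"rot": [0,0,0],"slide": [0,0,0],"grip": 0},
  {"rot": [0,0,0],"slide": [0,0,0],"grip": 0},
])

```text
time: 14.5
ee_pos: [0.6409, 0.0348, 0.1038]
eef_rot: [0.998, 0.061, -0.001, -0.002]
ft_force: [-0.4, 0.5, 0.8]
width: 0.0002
grip_force: 0.0
```

```bash
python3 st.py; python3 shoes.py 0; python3 - <<'E'
import cv2
a=cv2.imread('pics/scene_last.png')[190:310,280:460]; w=cv2.imread('pics/wrist_last.png')
cv2.imwrite('pics/key1.png',cv2.hconcat([cv2.resize(a,(450,300)),cv2.resize(w[100:400,150:500],(350,300))]))
E
```

```text
t 14.5 pos [0.6409 0.0348 0.1038] mach [0.0669 0.0918] F [-0.38  0.51  0.84] w 0.00016672244475092934
tool axes in machine: [[1.0, -0.0, -0.002], [-0.0, -1.0, 0.004], [-0.002, -0.004, -1.0]]
joints [ 0.35  0.51 -0.64  1.49  0.31  1.24 -1.78]
scene 0.0 [287.6 214.7 309.8 234.8]
scene -0.014 [288.1 218.8 310.  238.7]
seen 289 215 310 234
wrist 0.0 [405.  363.2 455.9 403. ]
wrist -0.014 [401.3 350.7 449.4 388.5]
seen 402 352 440 361
```

View pics/key1.png

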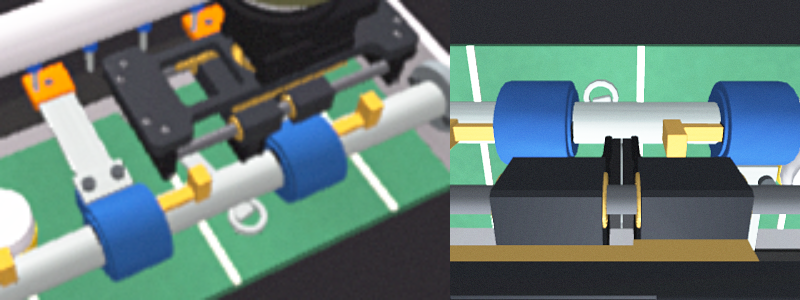

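```bash
python3 - <<'E'
from fit2 import *
import fit
e=np.array([.6409,.0348,.1038])
c=np.array([np.cos(.1217),np.sin(.1217),0]); y=np.array([-c[1],c[0],0])
for h in(0,.027,.05,.07):
  for w in (-.095,0,.095): print(h,w,((proj('scene',[e+[0,0,h]+w*y])[0]-[280,190])*2.5).round().tolist())
E
```

```text
0 -0.095 [122.0, 219.0]
0 0 [238.0, 170.0]
0 0.095 [344.0, 124.0]
0.027 -0.095 [123.0, 200.0]
0.027 0 [241.0, 149.0]
0.027 0.095 [351.0, 103.0]
0.05 -0.095 [123.0, 182.0]
0.05 0 [245.0, 131.0]
0.05 0.095 [357.0, 84.0]
0.07 -0.095 [123.0, 166.0]
0.07 0 [248.0, 114.0]
0.07 0.095 [363.0, 67.0]
```

The key1 picture shows, in the wrist part, the tip at (622,140) between the left hub's edge (577) and the middle key's head face (664), about 27 mm clear. In the scene part the fingers hide behind the gripper body. I'll lower beside the head and close in.

arm_command([
  {"rot": [0,0,0],"slide": [-0.002,0,-0.01],"grip": 0},
  {"rot": [0,0,0],"slide": [0,0,-0.008],"grip": 0},
  {"rot": [0,0,0],"slide": [0,0,-0.006],"grip": 0},
  {"rot": [0,0,0],"slide": [0,0,0],"grip": 0},
  {"rot": [0,0,0],"slide": [0.0006,-0.005,0],"grip": 0},
  {"rot": [0,0,0],"slide": [0.0006,-0.005,0],"grip": 0},
  {"rot": [0,0,0],"slide": [0,0,0],"grip": 0},
  {"rot": [0,0,0],"slide": [0,0,0],"grip": 0},
])

```text
time: 15.6
ee_pos: [0.6392, 0.0247, 0.078]
eef_rot: [0.998, 0.061, -0.002, -0.002]
ft_force: [0.0, 0.3, -0.3]
width: 0.0007
grip_force: 0.0
```

```bash
cat > keys.py <<'E'
import cv2,numpy as np
from fit2 import *
from bench import eyes
p=np.load('pose.npy'); c=eyes.camera('scene'); cv2.imwrite('pics/scene_k.png',c['pixels'][:,:,::-1])
h=cv2.cvtColor(c['pixels'],cv2.COLOR_RGB2HSV); m=cv2.inRange(h,(14,90,100),(32,255,255))
m[:,:]*=1; k,l,s,cc=cv2.connectedComponentsWithStats(m[220:320,255:440])
print('brass',[(s[i]+[255,220,0,0,0]).tolist() for i in range(1,k) if s[i][4]>25])
for i,y in enumerate(Y): print([(d,bb('scene',W(p,key(y,d)))[[0,2,3]].round(1).tolist()) for d in (.042,.05,.055,p[3+i].round(4))])
E
python3 st.py; python3 keys.py; python3 - <<'E'
from bench import eyes
import cv2
cv2.imwrite('pics/w_k.png',eyes.camera('wrist')['pixels'][150:350,220:470,::-1])
E
```

```text
t 15.6 pos [0.6392 0.0247 0.078 ] mach [0.064  0.0819] F [ 0.04  0.26 -0.29] w 0.0006780673203579296
tool axes in machine: [[1.0, -0.0, -0.004], [0.0, -1.0, 0.004], [-0.004, -0.004, -1.0]]
joints [ 0.36  0.53 -0.63  1.52  0.32  1.2  -1.77]
brass [[289, 220, 21, 13, 138], [343, 221, 17, 9, 67], [365, 220, 9, 10, 42], [365, 228, 38, 20, 101], [413, 229, 21, 15, 141], [342, 256, 23, 19, 190], [265, 289, 22, 20, 244]]
[(0.042, [410.8, 423.5, 246.3]), (0.05, [414.3, 427.0, 244.8]), (0.055, [416.4, 429.2, 243.8]), (np.float64(0.0628), [419.7, 432.6, 242.4])]
[(0.042, [342.7, 353.4, 276.3]), (0.05, [346.5, 357.4, 274.6]), (0.055, [348.9, 359.8, 273.5]), (np.float64(0.0618), [352.2, 363.2, 272.1])]
[(0.042, [264.1, 275.8, 310.1]), (0.05, [268.6, 280.1, 308.2]), (0.055, [271.4, 282.8, 307.0]), (np.float64(0.0605), [274.4, 285.8, 305.7])]
```

View pics/w_k.png

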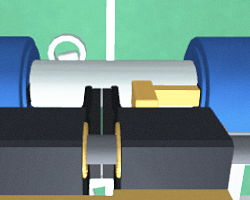

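The tip (103,90) is about 15 px (roughly 9 mm) from the head's outer face (133), level with the head. Approaching.

arm_command([
  {"rot": [0,0,0],"slide": [0.0005,-0.004,0],"grip": 0},
  {"rot": [0,0,0],"slide": [0.0004,-0.003,0],"grip": 0},
  {"rot": [0,0,0],"slide": [0.0002,-0.002,0],"grip": 0},
  {"rot": [0,0,0],"slide": [0.0002,-0.002,0],"grip": 0},
  {"rot": [0,0,0],"slide": [0.0002,-0.002,0],"grip": 0},
  {"rot": [0,0,0],"slide": [0,0,0],"grip": 0},
  {"rot": [0,0,0],"slide": [0,0,0],"grip": 0},
  {"rot": [0,0,0],"slide": [0,0,0],"grip": 0},
])

```text
time: 16.7
ee_pos: [0.6404, 0.0149, 0.0778]
eef_rot: [0.998, 0.062, -0.002, -0.004]
ft_force: [-0.7, 7.3, -0.4]
width: 0.0004
grip_force: 4.1
```

```bash
python3 st.py; python3 keys.py|head -1
```

```text
t 16.7 pos [0.6404 0.0149 0.0778] mach [0.0639 0.0721] F [-0.69  7.34 -0.37] w 0.0003732666776270994
tool axes in machine: [[1.0, 0.003, -0.004], [0.003, -1.0, 0.008], [-0.004, -0.008, -1.0]]
joints [ 0.37  0.53 -0.63  1.52  0.32  1.2  -1.75]
brass [[289, 220, 21, 13, 140], [359, 221, 9, 11, 45], [337, 223, 18, 9, 66], [413, 226, 21, 18, 162], [360, 228, 43, 22, 110], [343, 249, 22, 26, 212], [265, 289, 22, 20, 244]]
```

Contact at 7.3 N with the tip centre at machine y 0.072, so tight should come near 0.052. Pushing on.

arm_command([
  {"rot": [0,0,0],"slide": [0.0002,-0.002,0],"grip": 0},
  {"rot": [0,0,0],"slide": [0.0002,-0.002,0],"grip": 0},
  {"rot": [0,0,0],"slide": [0.0003,-0.002,0],"grip": 0},
  {"rot": [0,0,0],"slide": [0.0002,-0.002,0],"grip": 0},
  {"rot": [0,0,0],"slide": [0.0003,-0.002,0],"grip": 0},
  {"rot": [0,0,0],"slide": [0.0002,-0.002,0],"grip": 0},
  {"rot": [0,0,0],"slide": [0,0,0],"grip": 0},
  {"rot": [0,0,0],"slide": [0,0,0],"grip": 0},
])

```text
time: 17.75
ee_pos: [0.6419, 0.003, 0.0779]
eef_rot: [0.998, 0.062, -0.002, -0.004]
ft_force: [-1.2, 9.0, -0.5]
width: 0.0004
grip_force: 4.2
```

```bash
python3 st.py; python3 keys.py
```

```text
t 17.75 pos [0.6419 0.003  0.0779] mach [0.064  0.0601] F [-1.21  8.97 -0.54] w 0.00035991969828654143
tool axes in machine: [[1.0, 0.003, -0.004], [0.003, -1.0, 0.008], [-0.004, -0.008, -1.0]]
joints [ 0.39  0.53 -0.62  1.52  0.32  1.2  -1.73]
brass [[289, 220, 21, 12, 138], [353, 224, 8, 11, 42], [331, 226, 17, 9, 65], [413, 226, 21, 18, 181], [353, 233, 38, 18, 80], [343, 252, 16, 23, 166], [313, 281, 6, 7, 33], [265, 289, 22, 20, 244]]
[(0.042, [410.8, 423.5, 246.3]), (0.05, [414.3, 427.0, 244.8]), (0.055, [416.4, 429.2, 243.8]), (np.float64(0.0628), [419.7, 432.6, 242.4])]
[(0.042, [342.7, 353.4, 276.3]), (0.05, [346.5, 357.4, 274.6]), (0.055, [348.9, 359.8, 273.5]), (np.float64(0.0618), [352.2, 363.2, 272.1])]
[(0.042, [264.1, 275.8, 310.1]), (0.05, [268.6, 280.1, 308.2]), (0.055, [271.4, 282.8, 307.0]), (np.float64(0.0605), [274.4, 285.8, 305.7])]
```

arm_command([
  {"rot": [0,0,0],"slide": [0.0002,-0.002,0],"grip": 0},
  {"rot": [0,0,0],"slide": [0.0002,-0.002,0],"grip": 0},
  {"rot": [0,0,0],"slide": [0.0003,-0.002,0],"grip": 0},
  {"rot": [0,0,0],"slide": [0.0002,-0.001,0],"grip": 0},
  {"rot": [0,0,0],"slide": [0,-0.001,0],"grip": 0},
  {"rot": [0,0,0],"slide": [0,0,0],"grip": 0},
  {"rot": [0,0,0],"slide": [0,0,0],"grip": 0},
  {"rot": [0,0,0],"slide": [0,0,0],"grip": 0},
])

```text
time: 18.8
ee_pos: [0.6428, -0.0049, 0.0779]
eef_rot: [0.998, 0.062, -0.002, -0.004]
ft_force: [0.3, 8.3, 0.5]
width: 0.0008
grip_force: 4.3
```

arm_command([
  {"rot": [0,0,0],"slide": [0,-0.001,0],"grip": 0},
  {"rot": [0,0,0],"slide": [0,-0.001,0],"grip": 0},
  {"rot": [0,0,0],"slide": [0,0,0],"grip": 0},
  {"rot": [0,0,0],"slide": [0,0,0],"grip": 0},
  {"rot": [0,0,0],"slide": [0,0,0],"grip": 0},
  {"rot": [0,0,0],"slide": [0,0,0],"grip": 0},
  {"rot": [0,0,0],"slide": [0,0,0],"grip": 0},
  {"rot": [0,0,0],"slide": [0,0,0],"grip": 0},
])

```text
time: 19.8
ee_pos: [0.6429, -0.0056, 0.0779]
eef_rot: [0.998, 0.063, -0.002, -0.004]
ft_force: [0.9, 12.5, -1.3]
width: 0.0007
grip_force: 5.7
```

```bash
python3 st.py; python3 keys.py|head -1
```

```text
t 19.8 pos [ 0.6429 -0.0056  0.0779] mach [0.0639 0.0514] F [ 0.93 12.45 -1.32] w 0.0006958787316830668
tool axes in machine: [[1.0, 0.004, -0.003], [0.004, -1.0, 0.009], [-0.003, -0.009, -1.0]]
joints [ 0.4   0.53 -0.62  1.51  0.31  1.2  -1.71]
brass [[289, 220, 21, 13, 143], [348, 225, 8, 12, 44], [413, 226, 21, 18, 181], [326, 228, 17, 9, 63], [348, 232, 45, 21, 88], [343, 254, 11, 22, 136], [308, 280, 11, 10, 69], [265, 289, 22, 20, 244]]
```

arm_command([
  {"rot": [0,0,0],"slide": [0,-0.001,0],"grip": 0},
  {"rot": [0,0,0],"slide": [0,-0.001,0],"grip": 0},
  {"rot": [0,0,0],"slide": [0,-0.001,0],"grip": 0},
  {"rot": [0,0,0],"slide": [0,0,0],"grip": 0},
  {"rot": [0,0,0],"slide": [0,0,0],"grip": 0},
  {"rot": [0,0,0],"slide": [0,0,0],"grip": 0},
  {"rot": [0,0,0],"slide": [0,0,0],"grip": 0},
  {"rot": [0,0,0],"slide": [0,0,0],"grip": 0},
])

```text
time: 20.85
ee_pos: [0.6428, -0.0057, 0.0779]
eef_rot: [0.998, 0.064, -0.002, -0.006]
ft_force: [1.3, 18.2, -2.6]
width: 0.0004
grip_force: 9.1
```

The force rises to 18 N with no travel: dead stop, the key is tight. Now back off, lift, and return to the middle shoe.

arm_command([
  {"rot": [0,0,0],"slide": [-0.0015,0.013,0],"grip": 0},
  {"rot": [0,0,0],"slide": [-0.0015,0.013,0],"grip": 0},
  {"rot": [0,0,0],"slide": [0,0,0.03],"grip": 0},
  {"rot": [0,0,0],"slide": [0,0,0.05],"grip": 0},
  {"rot": [0,0,0],"slide": [0,0,0.05],"grip": 0},
  {"rot": [0,0,0],"slide": [0,0,0.05],"grip": 0},
  {"rot": [0,0,0],"slide": [0,0,0.045],"grip": 0},
  {"rot": [0,0,0],"slide": [0,0,0],"grip": 0},
])

```text
time: 21.85
ee_pos: [0.6413, 0.0132, 0.307]
eef_rot: [0.998, 0.061, 0.001, -0.002]
ft_force: [-0.4, 0.4, -0.4]
width: 0.0003
grip_force: 0.0
```

arm_command([
  {"rot": [0,0,0],"slide": [-0.04,-0.02,0],"grip": 0},
  {"rot": [0,0,0],"slide": [-0.04,-0.02,0],"grip": 0},
  {"rot": [0,0,0],"slide": [-0.04,-0.02,0],"grip": 0},
  {"rot": [0,0,0],"slide": [-0.04,-0.02,0],"grip": 0},
  {"rot": [1.07,-8.69,0],"slide": [-0.035,-0.018,0],"grip": 0},
  {"rot": [1.07,-8.69,0],"slide": [0,0,0],"grip": 0},
  {"rot": [1.07,-8.69,0],"slide": [0,0,0],"grip": 0},
  {"rot": [1.07,-8.69,0],"slide": [0,0,0],"grip": 0},
])

```text
time: 22.85
ee_pos: [0.4529, -0.0881, 0.3029]
eef_rot: [0.96, 0.057, 0.273, -0.018]
ft_force: [0.5, -0.2, 0.3]
width: 0.0005
grip_force: 0.0
```

```bash
python3 st.py; python3 keys.py; python3 shoes.py 0
```

```text
t 22.85 pos [ 0.4529 -0.0881  0.3029] mach [-0.1347 -0.0073] F [ 0.51 -0.17  0.3 ] w 0.00046964795176033635
tool axes in machine: [[0.85, -0.001, 0.526], [-0.003, -1.0, 0.002], [0.526, -0.003, -0.85]]
joints [ 0.59 -0.49 -0.22  2.11 -0.41  1.04 -0.96]
brass [[289, 220, 21, 13, 138], [413, 226, 21, 18, 182], [343, 260, 11, 16, 124], [308, 281, 11, 9, 69], [265, 289, 22, 20, 244]]
[(0.042, [410.8, 423.5, 246.3]), (0.05, [414.3, 427.0, 244.8]), (0.055, [416.4, 429.2, 243.8]), (np.float64(0.0628), [419.7, 432.6, 242.4])]
[(0.042, [342.7, 353.4, 276.3]), (0.05, [346.5, 357.4, 274.6]), (0.055, [348.9, 359.8, 273.5]), (np.float64(0.0618), [352.2, 363.2, 272.1])]
[(0.042, [264.1, 275.8, 310.1]), (0.05, [268.6, 280.1, 308.2]), (0.055, [271.4, 282.8, 307.0]), (np.float64(0.0605), [274.4, 285.8, 305.7])]
scene 0.0 [287.6 214.7 309.8 234.8]
scene -0.014 [288.1 218.8 310.  238.7]
seen 289 215 310 234
wrist 0.0 [305.  201.7 332.4 225.5]
wrist -0.014 [305.6 204.1 332.1 227.1]
seen 306 203 334 227
```

The middle key's head now matches the 42 mm prediction (cols 343–354, bottom 276), and the other keys are unchanged. Joint 2 is close to its range, so I'll go down first and then finish the lean.

arm_command([
  {"rot": [0,0,0],"slide": [0,0.002,-0.045],"grip": 0},
  {"rot": [0.4,-3.2,0],"slide": [0,0.0015,-0.05],"grip": 0},
  {"rot": [0,0,0],"slide": [0.0244,0.004,-0.033],"grip": 0},
  {"rot": [0,0,0],"slide": [0.0244,0.004,-0.033],"grip": 0},
  {"rot": [0,0,0],"slide": [0.0244,0.004,-0.033],"grip": 0},
  {"rot": [0,0,0],"slide": [0,0,-0.015],"grip": 0},
  {"rot": [0,0,0],"slide": [0,0,0],"grip": 0},
  {"rot": [0,0,0],"slide": [0,0,0],"grip": 0},
])

```text
time: 24.0
ee_pos: [0.528, -0.0695, 0.0946]
eef_rot: [0.953, 0.061, 0.297, -0.021]
ft_force: [0.4, -0.1, 0.1]
width: 0.0003
grip_force: 0.0
```

```bash
python3 st.py
```

```text
t 24.0 pos [ 0.528  -0.0695  0.0946] mach [-0.0578  0.0019] F [ 0.37 -0.07  0.06] w 0.0002680922987003693
tool axes in machine: [[0.822, 0.007, 0.569], [0.003, -1.0, 0.007], [0.569, -0.004, -0.822]]
joints [ 0.46 -0.14 -0.28  2.35 -0.57  0.4  -0.8 ]
```

Correct by (−0.002, −0.0025) and press to the stop again.

arm_command([
  {"rot": [0,0,0],"slide": [-0.002,-0.0025,-0.01],"grip": 0},
  {"rot": [0,0,0],"slide": [0,0,-0.01],"grip": 0},
  {"rot": [0,0,0],"slide": [0,0,-0.005],"grip": 0},
  {"rot": [0,0,0],"slide": [0,0,-0.004],"grip": 0},
  {"rot": [0,0,0],"slide": [0,0,-0.004],"grip": 0},
  {"rot": [0,0,0],"slide": [0,0,-0.003],"grip": 0},
  {"rot": [0,0,0],"slide": [0,0,-0.002],"grip": 0},
  {"rot": [0,0,0],"slide": [0,0,0],"grip": 0},
])

```text
time: 25.0
ee_pos: [0.5261, -0.0721, 0.0565]
eef_rot: [0.952, 0.061, 0.298, -0.021]
ft_force: [-3.8, -0.9, 8.3]
width: 0.0003
grip_force: 4.1
```

```bash
python3 st.py; python3 shoes.py 0
```

```text
t 25.0 pos [ 0.5261 -0.0721  0.0565] mach [-0.06   -0.0004] F [-3.82 -0.94  8.29] w 0.0002858497528119752
tool axes in machine: [[0.822, 0.006, 0.57], [0.003, -1.0, 0.007], [0.57, -0.004, -0.822]]
joints [ 0.43 -0.06 -0.25  2.39 -0.7   0.3  -0.64]
scene 0.0 [287.6 214.7 309.8 234.8]
scene -0.014 [288.1 218.8 310.  238.7]
seen 289 220 311 238
wrist 0.0 [283.3 229.  353.1 287.3]
wrist -0.014 [286.2 233.9 350.8 288. ]
seen 289 235 351 299
```

arm_command([
  {"rot": [0,0,0],"slide": [0,0,-0.001],"grip": 0},
  {"rot": [0,0,0],"slide": [0,0,-0.001],"grip": 0},
  {"rot": [0,0,0],"slide": [0,0,0],"grip": 0},
  {"rot": [0,0,0],"slide": [0,0,0],"grip": 0},
  {"rot": [0,0,0],"slide": [0,0,0],"grip": 0},
  {"rot": [0,0,0],"slide": [0,0,0],"grip": 0},
  {"rot": [0,0,0],"slide": [0,0,0],"grip": 0},
  {"rot": [0,0,0],"slide": [0,0,0],"grip": 0},
])

```text
time: 26.1
ee_pos: [0.5265, -0.0722, 0.0553]
eef_rot: [0.952, 0.061, 0.298, -0.021]
ft_force: [-11.3, 0.8, 19.0]
width: 0.0005
grip_force: 10.2
```

arm_command([
  {"rot": [0,0,0],"slide": [0,0,0.01],"grip": 0},
  {"rot": [0,0,0],"slide": [0,0,0.015],"grip": 0},
  {"rot": [0,0,0],"slide": [0,0,0.015],"grip": 0},
  {"rot": [0,0,0],"slide": [-0.0215,-0.0026,0.031],"grip": 0},
  {"rot": [0,0,0],"slide": [-0.0215,-0.0026,0.031],"grip": 0},
  {"rot": [0,0,0],"slide": [-0.0215,-0.0026,0.031],"grip": 0},
  {"rot": [0,0,0],"slide": [0,0,0.03],"grip": 0},
  {"rot": [0,0,0],"slide": [0,0,0],"grip": 0},
])

```text
time: 27.1
ee_pos: [0.4618, -0.0801, 0.2193]
eef_rot: [0.952, 0.061, 0.299, -0.02]
ft_force: [0.6, -0.9, -0.2]
width: 0.0
grip_force: 0.0
```

```bash
python3 st.py; python3 keys.py|head -1; python3 shoes.py 0; python3 shoes.py -.15|head -3;python3 shoes.py .15|head -3; python3 - <<'E'
import cv2
cv2.imwrite('pics/final.png',cv2.imread('pics/scene_last.png'))
E
```

```text
t 27.1 pos [ 0.4618 -0.0801  0.2193] mach [-0.1249 -0.0005] F [ 0.57 -0.88 -0.23] w 4.011933693302632e-06
tool axes in machine: [[0.82, 0.007, 0.572], [0.004, -1.0, 0.005], [0.572, -0.002, -0.82]]
joints [ 0.55 -0.47 -0.22  2.3  -0.5   0.8  -0.86]
brass [[289, 220, 21, 12, 136], [413, 226, 21, 18, 181], [343, 260, 11, 16, 123], [308, 280, 11, 10, 69], [265, 289, 22, 20, 244]]
scene 0.0 [287.6 214.7 309.8 234.8]
scene -0.014 [288.1 218.8 310.  238.7]
seen 289 215 310 234
wrist 0.0 [304.  198.8 338.3 228.6]
wrist -0.014 [304.7 202.5 337.7 231.1]
seen 305 201 340 230
scene 0.0 [216.3 240.6 239.7 262.4]
scene -0.014 [217.9 244.6 241.  266.2]
seen 217 241 240 262
scene 0.0 [351.5 191.4 373.3 209.9]
scene -0.014 [351.2 195.6 372.7 214. ]
seen 353 191 374 210
```

View pics/final.png

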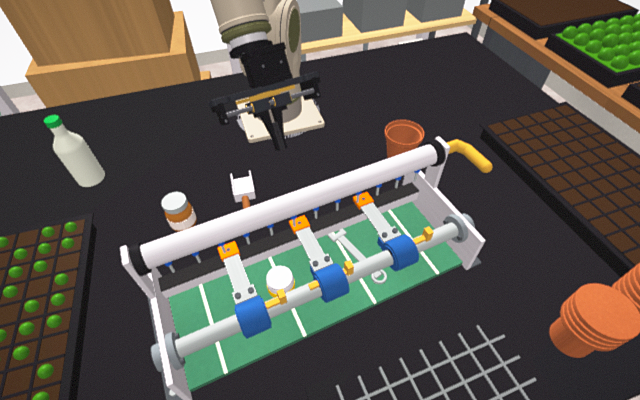

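The final view shows the middle key in (345,268), all shoes up, the left and right keys as they were, and jar, scoop, pot, tin and wrench unmoved. The arm is clear, so I'm handing in.

```bash
python3 -c "
from bench import order; print(order.close_job())"
```

```text
the job is handed in; nothing more can be done
None
```

The middle finger is the stiff one (5.6 N at about 10 mm down; the right was soft at about 1.6 N, and I did not press the left): its key is in tight, its shoe was pressed to the stop again and sprang back, and the job is handed in at about 27 s with the other keys and loose things unmoved.

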